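# Pack the sampler tray

### The job

Pack the wooden sampler tray for the market stall: from the things standing beside it at the front of the table, stand the small amber bottle, the two smaller lidded jars and the slice of soap upright in the tray's bored blocks, each fully down in the pocket that is cut to its own shape and size (each round thing in the narrowest pocket that takes it). The full-size amber bottle and the large jar are stock, not samples: leave them where they stand.

Things in the scene. Friction and masses are not known exactly. Their poses are not given: they have to be found in the camera images.
- sample_bottle: The small amber bottle with black screw cap, the smallest bottle: 38 mm across, 78 mm tall, cap 24 mm across above 70 mm; about 60 g. Stands upright. Origin: centre of its underside, z up.
- small_jar: The smallest of the round plastic jars with white ribbed lid: 47 mm across, 47 mm tall; about 40 g. Stands upright. Origin: centre of its underside, z up.
- middle_jar: The middle-sized of the round plastic jars with white ribbed lid: lid 55 mm across, body 52 mm, 50 mm tall; the lid is the top 18 mm; about 55 g. Stands upright. Origin: centre of its underside, z up.
- soap_slice: A slice of lilac soap, standing on its long edge: 25 mm thick (its x axis), 67 mm long (its y axis), 57 mm tall; about 90 g. Origin: centre of its underside, z up.
- block_narrow: Block with the narrowest round pocket, 45 mm across (55 mm at the mouth), for the small bottle. 92 x 92 x 26 mm pine, one of four in a square plywood tray (206 mm, walls 8 mm thick, 36 mm high; fixed). Origin: centre of its underside, 6 mm above the table, below the pocket's centre; z up. Cork pocket floor 10 mm, block top 26 mm above the origin; the pocket's upper 8 mm is a countersink, 5 mm wider all round.
- block_middle: Block with the middle round pocket, 54 mm across (64 mm at the mouth), for the smallest jar. 92 x 92 x 26 mm pine, one of four in a square plywood tray (206 mm, walls 8 mm thick, 36 mm high; fixed). Origin: centre of its underside, 6 mm above the table, below the pocket's centre; z up. Cork pocket floor 10 mm, block top 26 mm above the origin; the pocket's upper 8 mm is a countersink, 5 mm wider all round.
- block_wide: Block with the widest round pocket, 62 mm across (72 mm at the mouth), for the middle-sized jar. 92 x 92 x 26 mm pine, one of four in a square plywood tray (206 mm, walls 8 mm thick, 36 mm high; fixed). Origin: centre of its underside, 6 mm above the table, below the pocket's centre; z up. Cork pocket floor 10 mm, block top 26 mm above the origin; the pocket's upper 8 mm is a countersink, 5 mm wider all round.
- block_slot: Block with a long slot, 33 mm along its x axis and 75 mm along its y axis (43 x 85 mm at the mouth), for the slice of soap. 92 x 92 x 26 mm pine, one of four in a square plywood tray (206 mm, walls 8 mm thick, 36 mm high; fixed). Origin: centre of its underside, 6 mm above the table, below the pocket's centre; z up. Cork pocket floor 10 mm, block top 26 mm above the origin; the pocket's upper 8 mm is a countersink, 5 mm wider all round.
- full_bottle: The full-size amber bottle with black screw cap, 62 mm across, 104 mm tall: not part of the set, stays where it stands. Origin: centre of its underside, z up.
- large_jar: The large round plastic jar with white ribbed lid, 66 mm across, 56 mm tall: not part of the set, stays where it stands. Origin: centre of its underside, z up.
Not all that is in view belongs to the job. What is shaped like the sample_bottle but turquoise is not meant.

How it is judged:
By the outcome, as a careful person would: the job done as asked, in the order asked, and still so for the second after the job is handed in, with the robot touching nothing.
It also fails if it takes over 112 s, if anything falls off the work surface, if the arm or the gripper's body presses on something with over 40 N, if the wrist force passes 120 N, or if a joint passes its speed limit or range.

### The arm

A 6-joint arm with a two-finger parallel gripper is mounted at the origin on a cart in front of the work surface, level with it; the furniture and walls round the work are solid. World frame = base frame: x ahead of the robot, y to its left, z up, the work surface at z = 0. Lengths are in m, angles in degrees, forces in N, time in s.
With the tool pointing down it reaches from about 0.4 to 0.825 m from the base axis. Payload 7 kg.
Tool frame: the origin (TCP) lies at the very end of the fingers, on their centre line; the grasp point (between the pads) lies 19 mm behind it (ctrl.grasp_offset is the distance from the TCP to the grasp point, in m); z points along the fingers, y is the line along which they close (so a half turn about z gives the same grasp; the last joint's range is limited). The gripper opens to 88 mm and grips with 3 to 60 N. Pads are 19 mm wide; open, the fingers measure 130 mm over their backs; the gripper's body (78 mm by 193 mm) begins 47 mm behind the grasp point.
Start: joints at [86.121, 20.546, 0.682, 0, -70.136, -16.507], TCP at [0.235, 0.633, 0.227] pointing down, gripper open.
Joint ranges: [-176.03, 176.03], [-82.01, 121.73], [-58.28, 71.71], [-173.87, 95.51], [-174.79, -0.11], [-173.66, 173.66]. Speed limits (degrees/s): [136.94, 136.94, 172.46, 180, 180, 180].

### API

Orientations are given as [roll, pitch, yaw] about the fixed x, y, z axes, in that order (R = Rz(yaw) Ry(pitch) Rx(roll)).
In Python, from plant import ctrl gives the robot as it stands. The module is installed in compiled form; this text tells all that it offers.
- The arm moves only by the tool jog_arm, never from a script. Its argument "plan" is a list that holds one entry, the list of rows, each a list of 7 numbers: the opening, from 0 (shut) to 1 (fully open), then the shift along the tool's x, y, z in m, then the turn, a rotation vector about the tool's x, y, z in degrees. A call has 1 to 20 rows; each row is the pose to reach, as a shift and turn from the pose commanded when the call began, along the tool's axes at that moment; what a row does not reach only later rows make up. A row lasts 1/8 s, in which the tool goes at most 62.5 mm and 10.7 degrees, less where a joint would pass 70% of its speed; a pose out of reach is approached as far as the arm can. A call with a gripper value outside its range is refused whole. The fingers move at their own pace and stop on an object; the grip force is fixed at half the most. Time passes only in rows, so rows that repeat a pose let the fingers close. It gives the time, the measured TCP pose, the force, the opening and the grip force at its end, in the units of the state.
- ctrl.get_obs(): the state, without advancing time (a new reading comes with each control period).
- ctrl.snapshot(name): name is "scene" or "top"; returns a dict with "image" (420x560x3 uint8, red, green, blue), "vertical_fov" (degrees; the focal length in pixels is half the picture's height over the tangent of half this angle, whatever the lens; pixels are square), "cx", "cy" (the principal point, pixels), "R" (3x3) and "t" (3): a world point X has camera coordinates R X + t. Camera axes: x right, y down, z forward; pixel columns grow to the right and rows downward; lengths in m; the calibration is good to about 2 mm. A picture is of the moment at which its call begins. There is no depth.
- ctrl.close_job(): hands the job in; it is judged then, once.
The state is a dict: "clock": time; "joint_pos": joint angles; "qvel": joint speeds; "tau": joint torques, N m; "tool_pos": TCP position; "orientation": TCP orientation; "force": force on the tool from outside, world axes, zero at the start; "moment": the same for the moment, N m; "opening": finger opening in m; "gripper_force": force on a finger pad.
Only numpy, scipy, OpenCV 4.12 (cv2) and the standard library are available. Lean on these libraries where they do the work, as an engineer would, in place of code of your own. Each camera call takes 0.05 s, during which the arm holds its last target. There are 200 camera calls.

## Working session

There is one attempt and no reset: what is moved stays moved. The work goes in short steps, Python scripts to look and compute and a tool call to move; the robot and the scene stay as the last step left them, time stands still between calls to the robot, and variables do not carry over. Pictures are saved under pics/ and viewed, at most 14 in all, crops included, and the job is handed in when it is done.

Besides the shell and the picture viewer there is one more tool, called after "Request:" as a command line: name --argument value ..., lists and objects as JSON in quotes. jog_arm: Moves the arm, as the interface text tells. Its arguments: {"type":"object","properties":{"plan":{"type":"array","items":{"type":"array","items":{"type":"array","items":{"type":"number"}}}}},"required":["plan"]}

```bash
mkdir -p pics; python3 - <<'E'
from plant import ctrl
import cv2
o=ctrl.get_obs();print(o['clock'],o['tool_pos'],o['orientation'],o['opening'])
for n in("scene","top"):
    s=ctrl.snapshot(n);cv2.imwrite(f"pics/{n}0.png",s["image"][:,:,::-1]);print(n,s["vertical_fov"],s["cx"],s["cy"],s["R"],s["t"])
E
```

```text
0.0 [0.23501544 0.63224203 0.22561278] [ 1.79904594e+02 -9.29418391e-03 -2.03934217e+01] 0.08738558046907746
scene 47.215633085206534 271.2081485943795 197.5335496247659 [[ 0.69438001 -0.71952495 -0.01096602]
 [-0.41193718 -0.38495408 -0.82590443]
 [ 0.59003743  0.57800883 -0.56370349]] [-0.39541695  0.25445558  1.09899518]
top 42.59842145693207 288.2222126672456 205.8337628065337 [[-1.54820602e-03 -9.99987525e-01  4.74905408e-03]
 [-9.87025634e-01  7.65616035e-04 -1.60560931e-01]
 [ 1.60555292e-01 -4.93601951e-03 -9.87014505e-01]] [-0.02443705  0.54106142  1.36003565]
```

View pics/scene0.png

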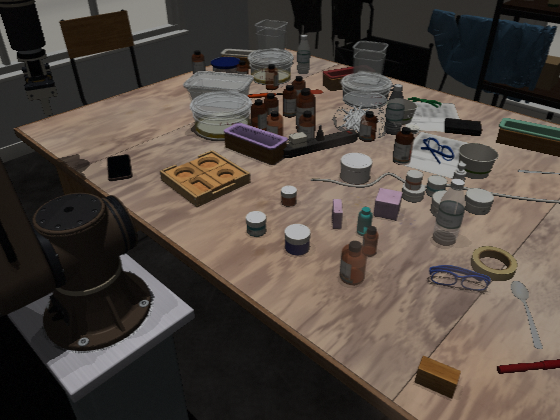

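View pics/top0.png

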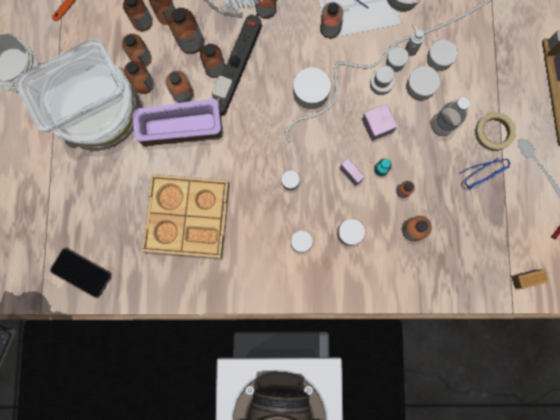

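The scene view shows the tray at about (205,177) and jars at (288,195), (256,223) and (297,238). The lilac slice is at (337,213), a turquoise bottle at (365,221), a small amber bottle at (370,240) and the large amber bottle at (353,263). In the top view these are: tray (187,217), jars (290,180), (302,241) and (351,232), slice (353,171), turquoise (383,166), small amber (405,188), large amber (418,228). I'll enlarge these areas.

```bash
python3 - <<'E'
import cv2
t=cv2.imread("pics/top0.png");s=cv2.imread("pics/scene0.png")
r=lambda a,k:cv2.resize(a,None,fx=k,fy=k,interpolation=cv2.INTER_CUBIC)
cv2.imwrite("pics/c1.png",r(t[150:260,280:440],5))
cv2.imwrite("pics/c2.png",r(t[170:265,140:235],6))
cv2.imwrite("pics/c3.png",r(s[180:290,235:395],5))
E
```

```text
(no output)
```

View pics/c1.png

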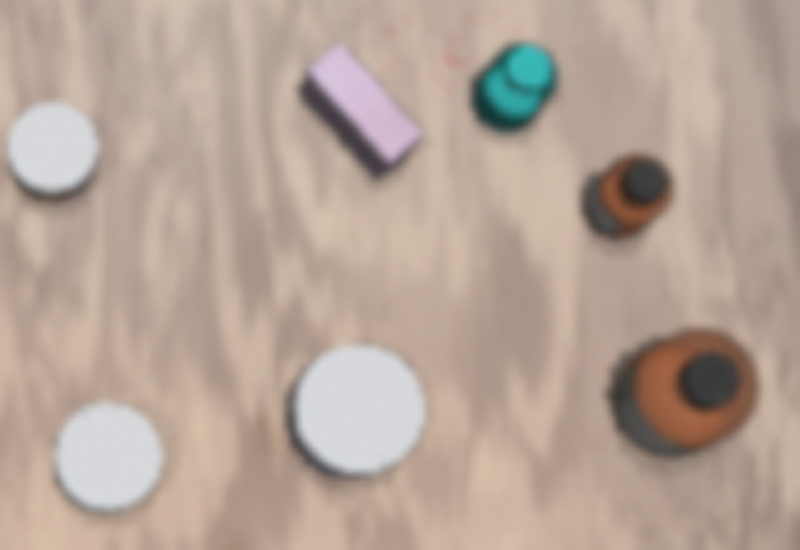

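View pics/c2.png

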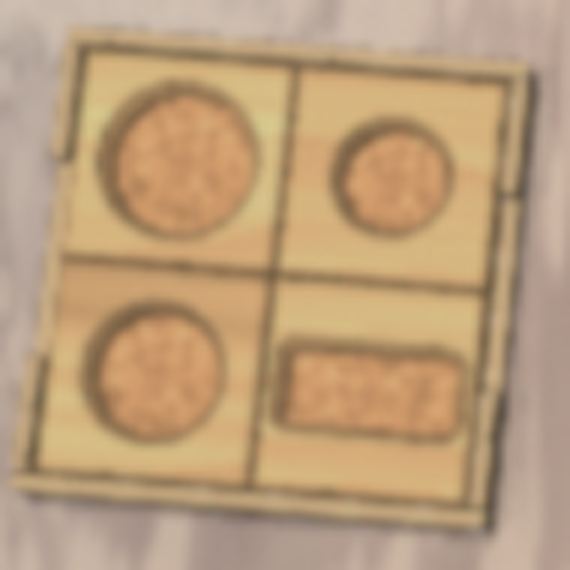

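View pics/c3.png

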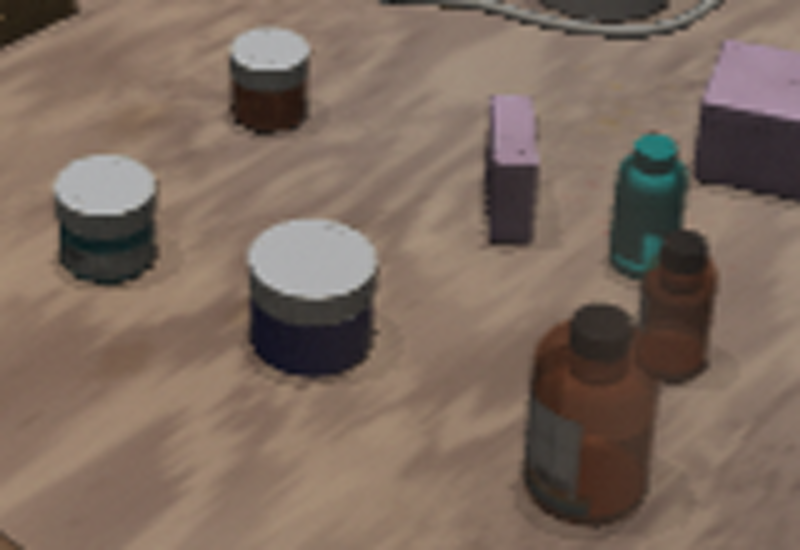

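The top crop shows lid diameters of 89, 107 and 131 px, which identifies the jars:
- **Small jar:** crop (53,147), with the brown body.
- **Middle jar:** crop (109,456), with the teal band.
- **Large jar:** crop (359,409), with the blue body. It is stock and stays.

Candidates for sample_bottle are turquoise (517,85), small amber (635,192) and big amber (690,390). The small amber one at full-image (407,188) fits, since it is amber and the smallest bottle, and crop c3 confirms it. The tray mouths in c2 are wide (179,160), narrow (393,177), middle (153,372) and slot (369,390).

```bash
cat > h.py <<'E'
import numpy as np
TOP=dict(f=210/np.tan(np.radians(42.59842145693207/2)),c=(288.2222,205.8338),
R=np.array([[-1.54820602e-03,-9.99987525e-01,4.74905408e-03],[-9.87025634e-01,7.65616035e-04,-1.60560931e-01],[1.60555292e-01,-4.93601951e-03,-9.87014505e-01]]),t=np.array([-0.02443705,0.54106142,1.36003565]))
SC=dict(f=210/np.tan(np.radians(47.215633085206534/2)),c=(271.2081,197.5335),
R=np.array([[0.69438001,-0.71952495,-0.01096602],[-0.41193718,-0.38495408,-0.82590443],[0.59003743,0.57800883,-0.56370349]]),t=np.array([-0.39541695,0.25445558,1.09899518]))
def ray(C,u,v,z):
    d=C['R'].T@np.array([(u-C['c'][0])/C['f'],(v-C['c'][1])/C['f'],1]);o=-C['R'].T@C['t']
    return (o+d*(z-o[2])/d[2]).round(4)
def proj(C,X):
    p=C['R']@np.array(X)+C['t'];return (p[:2]/p[2]*C['f']+C['c']).round(1)
E
python3 - <<'E'
from h import *
c=lambda x,y,z,k,ox,oy:ray(TOP,ox+(x+.5)/k-.5,oy+(y+.5)/k-.5,z)
print('objects from top')
for n,x,y,z in [('sj',53,147,.047),('mj',109,456,.05),('lj',359,409,.056),('sb',647,181,.078),('fb',710,380,.104),('tq',530,68,.078),
 ('s1',340,44,.057),('s2',421,132,.057),('s3',384,165,.057),('s4',306,73,.057)]: print(n,c(x,y,z,5,280,150)[:2])
print('tray')
for n,x,y,z in [('wide',179,160,.032),('nar',393,177,.032),('mid',153,372,.032),('slot',369,390,.032),('sl L',272,382,.032),('sl R',467,395,.032),
 ('TL',72,28,.036),('TR',530,66,.036),('BR',490,525,.036),('BL',15,488,.036)]: print(n,c(x,y,z,6,140,170)[:2])
print('scene cam')
d=lambda x,y,z:ray(SC,235+(x+.5)/5-.5,180+(y+.5)/5-.5,z)[:2]
for n,x,y,z in [('sj',270,50,.047),('mj',105,185,.05),('lj',313,259,.056),('sb',686,244,.078),('fb',603,321,.104),('soap',514,130,.057)]: print(n,d(x,y,z))
E
```

```text
objects from top
sj [ 0.6118 -0.0303]
mj [ 0.449  -0.0587]
lj [ 0.4725 -0.1869]
sb [ 0.5872 -0.3342]
fb [ 0.4813 -0.3556]
tq [ 0.6466 -0.276 ]
s1 [ 0.6647 -0.1808]
s2 [ 0.6175 -0.2221]
s3 [ 0.6    -0.2024]
s4 [ 0.6491 -0.1627]
tray
wide [0.5688 0.2877]
nar [0.5611 0.1937]
mid [0.4752 0.2958]
slot [0.4673 0.2019]
sl L [0.4708 0.244 ]
sl R [0.4651 0.1593]
TL [0.6271 0.3359]
TR [0.6099 0.134 ]
BR [0.4085 0.1478]
BL [0.4246 0.3525]
scene cam
sj [ 0.6104 -0.0324]
mj [ 0.4478 -0.0595]
lj [ 0.4707 -0.1891]
sb [ 0.5868 -0.3357]
fb [ 0.482  -0.3576]
soap [ 0.6315 -0.195 ]
```

```bash
python3 - <<'E'
from h import *
import cv2
t=cv2.imread("pics/top0.png");s=cv2.imread("pics/scene0.png")
th=np.radians(-4.7);Rz=np.array([[np.cos(th),-np.sin(th)],[np.sin(th),np.cos(th)]])
a=np.linspace(0,2*np.pi,60);out=[]
for C,im,(x0,y0) in((TOP,t,(138,168)),(SC,s,(155,128))):
    k=4;cr=cv2.resize(im[y0:y0+100,x0:x0+98],None,fx=k,fy=k,interpolation=cv2.INTER_CUBIC)
    def dr(P,z,col):
        q=np.array([proj(C,[*(Rz@p+[.518,.2437]),z]) for p in P]);q=((q-[x0,y0]+.5)*k-.5)
        cv2.polylines(cr,[np.int32(q*16)],True,col,1,cv2.LINE_AA,4)
    for (bx,by),r in(((47,47),36),((47,-47),27.5),((-47,47),32)):
        dr(np.c_[bx+r*np.cos(a),by+r*np.sin(a)]/1e3,.032,(255,0,0)); dr(np.c_[bx+(r-5)*np.cos(a),by+(r-5)*np.sin(a)]/1e3,.016,(0,255,0))
    S=np.array([[1,1],[1,-1],[-1,-1],[-1,1]])
    dr((S*[21.5,42.5]+[-47,-47])/1e3,.032,(255,0,0)); dr((S*[16.5,37.5]+[-47,-47])/1e3,.016,(0,255,0)); dr(S*.103,.036,(0,0,255))
    out.append(cr)
cv2.imwrite("pics/ov.png",np.hstack(out))
E
```

```text
(no output)
```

View pics/ov.png

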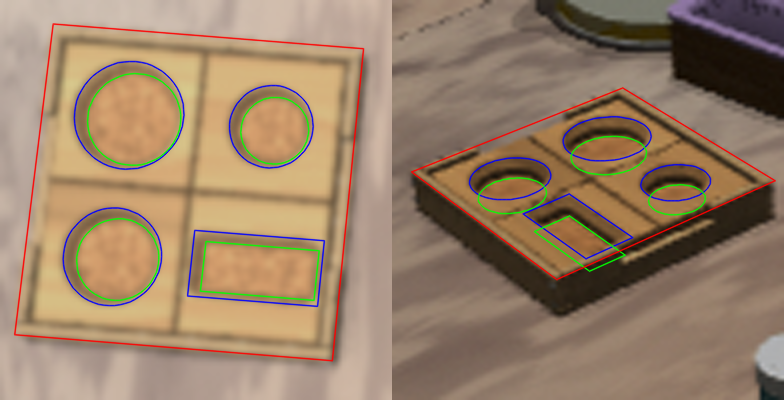

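Both views agree with the tray model (centre .518,.2437, yaw −4.7°). First I'll move over the small amber bottle.

Request:
jog_arm --plan '[[[0.75,0.05,0.04,0,0,0,-5],[0.75,0.09,0.08,0,0,0,-10],[0.75,0.14,0.115,0,0,0,-15],[0.75,0.19,0.155,0,0,0,-20.4],[0.75,0.24,0.195,0,0,0,-20.4],[0.75,0.29,0.235,0,0,0,-20.4],[0.75,0.34,0.275,0,0,0,-20.4],[0.75,0.39,0.315,0,0,0,-20.4],[0.75,0.44,0.355,0,0,0,-20.4],[0.75,0.481,0.39,0,0,0,-20.4],[0.75,0.51,0.44,0.01,0,0,-20.4],[0.75,0.54,0.5,0.02,0,0,-20.4],[0.75,0.57,0.56,0.03,0,0,-20.4],[0.75,0.6,0.62,0.04,0,0,-20.4],[0.75,0.63,0.68,0.05,0,0,-20.4],[0.75,0.65,0.73,0.06,0,0,-20.4],[0.75,0.667,0.785,0.067,0,0,-20.4],[0.75,0.667,0.785,0.067,0,0,-20.4],[0.75,0.667,0.785,0.067,0,0,-20.4]]]'

```text
clock: 2.48
tool_pos: [0.5863, -0.336, 0.1587]
orientation: [-180.0, 0.1, -0.1]
force: [-0.0, -0.2, 0.4]
opening: 0.0655
gripper_force: 0.0
```

Request:
jog_arm --plan '[[[0.75,0,0,0.04,0,0,0],[0.75,0,-0.001,0.08,0,0,0],[0.75,0,-0.001,0.11,0,0,0],[0.75,0,-0.001,0.125,0,0,0],[0.75,0,-0.001,0.135,0,0,0],[0.75,0,-0.001,0.135,0,0,0],[0.3,0,-0.001,0.135,0,0,0],[0,0,-0.001,0.135,0,0,0],[0,0,-0.001,0.135,0,0,0],[0,0,-0.001,0.135,0,0,0],[0,0,-0.001,0.135,0,0,0],[0,0,-0.001,0.135,0,0,0],[0,0,-0.001,0.135,0,0,0],[0,0,-0.001,0.135,0,0,0]]]'

```text
clock: 4.22
tool_pos: [0.5871, -0.3346, 0.025]
orientation: [180.0, -0.0, 0.0]
force: [-1.0, 0.5, 5.6]
opening: 0.0365
gripper_force: 30.0
```

Request:
jog_arm --plan '[[[0,0,0,-0.02,0,0,0],[0,0,0,-0.06,0,0,0],[0,0,0,-0.1,0,0,0],[0,0,0,-0.13,0,0,0],[0,0,-0.02,-0.145,0,0,0],[0,-0.003,-0.06,-0.145,0,0,0],[0,-0.006,-0.11,-0.145,0,0,0],[0,-0.009,-0.16,-0.145,0,0,0],[0,-0.012,-0.21,-0.145,0,0,0],[0,-0.015,-0.26,-0.145,0,0,0],[0,-0.018,-0.31,-0.145,0,0,0],[0,-0.02,-0.36,-0.145,0,0,0],[0,-0.022,-0.41,-0.145,0,0,0],[0,-0.024,-0.455,-0.145,0,0,0],[0,-0.026,-0.49,-0.145,0,0,0],[0,-0.026,-0.515,-0.145,0,0,0],[0,-0.026,-0.527,-0.145,0,0,0],[0,-0.026,-0.527,-0.145,0,0,0]]]'

```text
clock: 6.48
tool_pos: [0.5606, 0.1927, 0.1692]
orientation: [180.0, 0.0, 0.0]
force: [0.3, 0.2, -1.1]
opening: 0.0364
gripper_force: 30.0
```

```bash
cat > look.py <<'E'
import sys,cv2,numpy as np
from plant import ctrl
n,tx,ty,sx,sy=sys.argv[1],*map(int,sys.argv[2:])
f=lambda c,x,y:cv2.resize(ctrl.snapshot(c)["image"][max(y,0):y+110,max(x,0):x+98,::-1],(392,440),interpolation=cv2.INTER_CUBIC)
cv2.imwrite(f"pics/{n}.png",np.hstack([f("top",tx,ty),f("scene",sx,sy)]))
print(ctrl.get_obs()["tool_pos"],ctrl.get_obs()["opening"])
E
python3 look.py b1 150 150 155 100
```

```text
[0.56065954 0.19170046 0.16936779] 0.036612507458797086
```

View pics/b1.png

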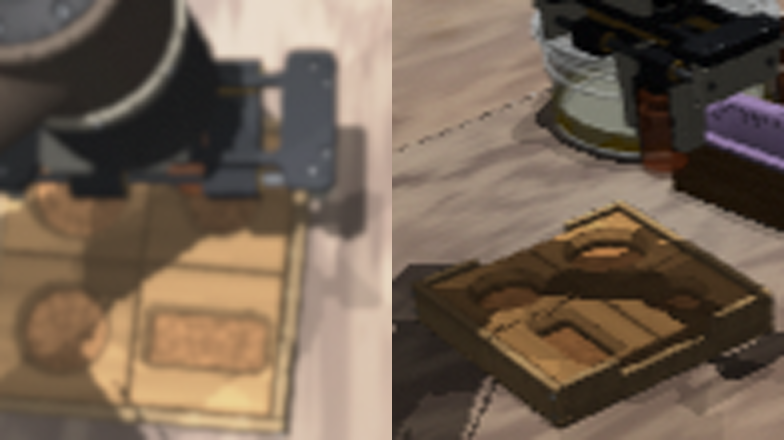

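The bottle is held upright above the narrow pocket, with its base at crop (665,165). I'll lower it next.

Request:
jog_arm --plan '[[[0,0,0,0.03,0,0,0],[0,0,0,0.06,0,0,0],[0,0,0,0.085,0,0,0],[0,0,0,0.1,0,0,0],[0,0,0,0.11,0,0,0],[0,0,0,0.117,0,0,0],[0,0,0,0.123,0,0,0],[0,0,0,0.127,0,0,0],[0,0,0,0.127,0,0,0]]]'

```text
clock: 7.7
tool_pos: [0.5608, 0.1926, 0.0426]
orientation: [180.0, -0.0, 0.0]
force: [-0.1, -1.0, -0.6]
opening: 0.0363
gripper_force: 30.0
```

Request:
jog_arm --plan '[[[0,0,0,0.001,0,0,0],[0,0,0,0.0015,0,0,0],[0.3,0,0,0.0015,0,0,0],[0.5,0,0,0.0015,0,0,0],[0.65,0,0,0.0015,0,0,0],[0.65,0,0,0.0015,0,0,0],[0.65,0,0,0.0015,0,0,0],[0.65,0,0,-0.03,0,0,0],[0.65,0,0,-0.08,0,0,0],[0.8,0,0,-0.12,0,0,0],[0.8,0.02,0.05,-0.12,0,0,0],[0.8,0.04,0.1,-0.12,0,0,0],[0.8,0.045,0.15,-0.12,0,0,0],[0.8,0.05,0.195,-0.12,0,0,0],[0.8,0.05,0.215,-0.12,0,0,0],[0.8,0.05,0.2235,-0.12,0,0,0],[0.8,0.05,0.2235,-0.12,0,0,0]]]'

```text
clock: 9.82
tool_pos: [0.6108, -0.0306, 0.1626]
orientation: [-180.0, -0.0, 0.0]
force: [-1.5, 0.0, 0.4]
opening: 0.07
gripper_force: 0.0
```

```bash
python3 look.py b2 140 160 155 110
```

```text
[ 0.61091759 -0.02996186  0.16263693] 0.07007194262352953
```

View pics/b2.png

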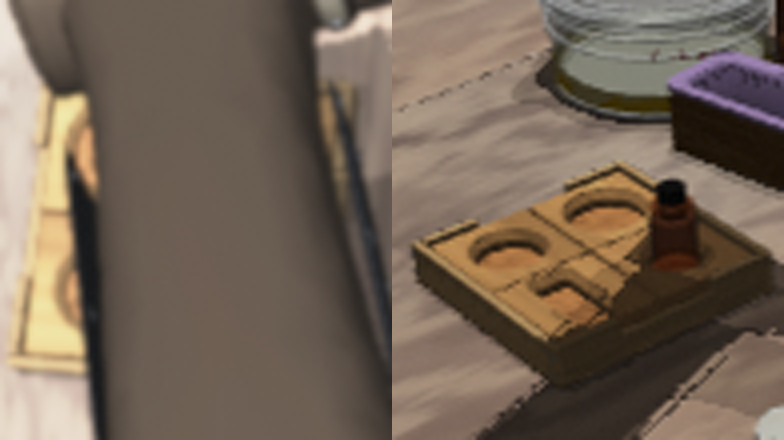

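The bottle stands upright in the narrow pocket, at crop (672,225). The small jar is next.

Request:
jog_arm --plan '[[[0.8,0,0.001,0.04,0,0,0],[0.8,0,0.001,0.08,0,0,0],[0.8,0,0.001,0.11,0,0,0],[0.8,0,0.001,0.13,0,0,0],[0.8,0,0.001,0.14,0,0,0],[0.8,0,0.001,0.14,0,0,0],[0.4,0,0.001,0.14,0,0,0],[0,0,0.001,0.14,0,0,0],[0,0,0.001,0.14,0,0,0],[0,0,0.001,0.14,0,0,0],[0,0,0.001,0.14,0,0,0],[0,0,0.001,0.14,0,0,0],[0,0,0.001,0.14,0,0,0]]]'

```text
clock: 11.55
tool_pos: [0.6112, -0.0319, 0.0232]
orientation: [-180.0, -0.1, 0.0]
force: [-1.7, 1.0, 4.7]
opening: 0.0452
gripper_force: 30.0
```

```bash
python3 -c "
from h import *
print(proj(SC,[.561,.193,.094]),'seen 224.4,155.9')"
```

```text
[224.2 156. ] seen 224.4,155.9
```

Request:
jog_arm --plan '[[[0,0,0,-0.02,0,0,0],[0,0,0,-0.06,0,0,0],[0,0,0,-0.1,0,0,0],[0,-0.01,-0.02,-0.13,0,0,0],[0,-0.025,-0.06,-0.14,0,0,0],[0,-0.045,-0.105,-0.14,0,0,0],[0,-0.065,-0.15,-0.14,0,0,0],[0,-0.085,-0.195,-0.14,0,0,0],[0,-0.105,-0.24,-0.14,0,0,0],[0,-0.12,-0.28,-0.14,0,0,0],[0,-0.13,-0.31,-0.14,0,0,0],[0,-0.136,-0.326,-0.14,0,0,0],[0,-0.136,-0.326,-0.14,0,0,0],[0,-0.136,-0.326,-0.11,0,0,0],[0,-0.136,-0.326,-0.075,0,0,0],[0,-0.136,-0.326,-0.045,0,0,0],[0,-0.136,-0.326,-0.03,0,0,0],[0,-0.136,-0.326,-0.022,0,0,0],[0,-0.136,-0.326,-0.018,0,0,0],[0,-0.136,-0.326,-0.018,0,0,0]]]'

```text
clock: 14.05
tool_pos: [0.4751, 0.2942, 0.0411]
orientation: [-180.0, -0.0, 0.0]
force: [0.2, 0.2, -0.2]
opening: 0.0453
gripper_force: 30.0
```

Request:
jog_arm --plan '[[[0,0,0,0.001,0,0,0],[0,0,0,0.0015,0,0,0],[0.4,0,0,0.0015,0,0,0],[0.65,0,0,0.0015,0,0,0],[0.65,0,0,0.0015,0,0,0],[0.65,0,0,0.0015,0,0,0],[0.65,0,0,0.0015,0,0,0],[0.65,0,0,-0.03,0,0,0],[0.65,0,0,-0.08,0,0,0],[0.85,0,0,-0.12,0,0,0],[0.85,-0.005,0.05,-0.122,0,0,0],[0.85,-0.01,0.1,-0.122,0,0,0],[0.85,-0.015,0.15,-0.122,0,0,0],[0.85,-0.02,0.2,-0.122,0,0,0],[0.85,-0.023,0.25,-0.122,0,0,0],[0.85,-0.025,0.295,-0.122,0,0,0],[0.85,-0.027,0.33,-0.122,0,0,0],[0.85,-0.027,0.3535,-0.122,0,0,0],[0.85,-0.027,0.3535,-0.122,0,0,0],[0.85,-0.027,0.3535,-0.122,0,0,0]]]'

```text
clock: 16.55
tool_pos: [0.4479, -0.0593, 0.1626]
orientation: [-180.0, -0.0, -0.0]
force: [0.4, 1.2, -0.3]
opening: 0.0747
gripper_force: 0.0
```

```bash
python3 look.py b3 140 160 155 110
```

```text
[ 0.44794141 -0.05890668  0.16259889] 0.07458790854961816
```

View pics/b3.png

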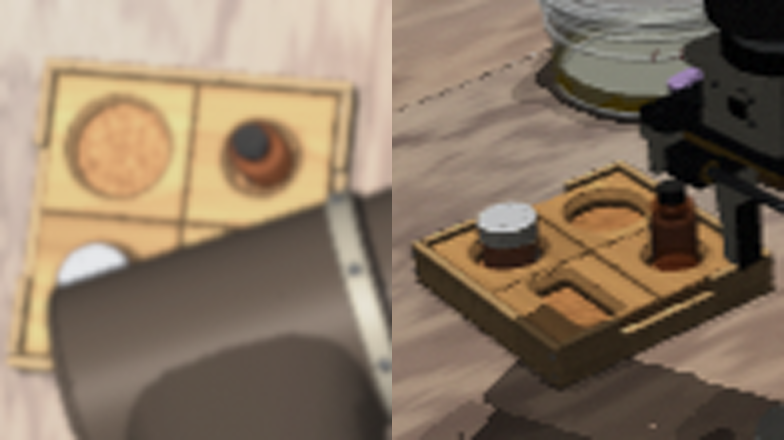

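The small jar is seated in the middle pocket, with its lid at crop (507,218). The middle jar is next.

Request:
jog_arm --plan '[[[0.85,0,0,0.04,0,0,0],[0.85,0,0,0.08,0,0,0],[0.85,0,0,0.11,0,0,0],[0.85,0,0,0.128,0,0,0],[0.85,0,0,0.138,0,0,0],[0.85,0,0,0.138,0,0,0],[0.4,0,0,0.138,0,0,0],[0,0,0,0.138,0,0,0],[0,0,0,0.138,0,0,0],[0,0,0,0.138,0,0,0],[0,0,0,0.138,0,0,0],[0,0,0,0.138,0,0,0]]]'

```text
clock: 18.15
tool_pos: [0.4483, -0.0594, 0.0252]
orientation: [-180.0, -0.1, 0.0]
force: [-1.4, 1.0, 7.4]
opening: 0.0533
gripper_force: 30.0
```

```bash
python3 -c "
from h import *
print(proj(SC,[.475,.2944,.063]),'seen 183.4,164.1')"
```

```text
[182.9 163.7] seen 183.4,164.1
```

Request:
jog_arm --plan '[[[0,0,0,-0.02,0,0,0],[0,0,0,-0.06,0,0,0],[0,0,0,-0.1,0,0,0],[0,0.01,-0.02,-0.13,0,0,0],[0,0.025,-0.06,-0.14,0,0,0],[0,0.04,-0.11,-0.14,0,0,0],[0,0.058,-0.16,-0.14,0,0,0],[0,0.075,-0.21,-0.14,0,0,0],[0,0.092,-0.26,-0.14,0,0,0],[0,0.107,-0.3,-0.14,0,0,0],[0,0.117,-0.33,-0.14,0,0,0],[0,0.1205,-0.346,-0.14,0,0,0],[0,0.1205,-0.346,-0.14,0,0,0],[0,0.1205,-0.346,-0.11,0,0,0],[0,0.1205,-0.346,-0.075,0,0,0],[0,0.1205,-0.346,-0.045,0,0,0],[0,0.1205,-0.346,-0.03,0,0,0],[0,0.1205,-0.346,-0.022,0,0,0],[0,0.1205,-0.346,-0.018,0,0,0],[0,0.1205,-0.346,-0.018,0,0,0]]]'

```text
clock: 20.65
tool_pos: [0.5686, 0.2867, 0.0432]
orientation: [-180.0, -0.0, 0.0]
force: [0.7, -0.2, -0.3]
opening: 0.0533
gripper_force: 30.0
```

Request:
jog_arm --plan '[[[0,0,0,0.001,0,0,0],[0,0,0,0.0015,0,0,0],[0.5,0,0,0.0015,0,0,0],[0.74,0,0,0.0015,0,0,0],[0.74,0,0,0.0015,0,0,0],[0.74,0,0,0.0015,0,0,0],[0.74,0,0,0.0015,0,0,0],[0.74,0,0,-0.03,0,0,0],[0.74,0,0,-0.08,0,0,0],[0.74,0,0,-0.12,0,0,0],[0.6,0.007,0.05,-0.122,0,0,-5],[0.6,0.014,0.1,-0.122,0,0,-10],[0.6,0.022,0.16,-0.122,0,0,-16],[0.6,0.03,0.22,-0.122,0,0,-22],[0.6,0.038,0.28,-0.122,0,0,-28],[0.6,0.046,0.34,-0.122,0,0,-34],[0.6,0.053,0.4,-0.122,0,0,-40],[0.6,0.06,0.45,-0.122,0,0,-40],[0.6,0.0635,0.48,-0.122,0,0,-40],[0.6,0.0635,0.48,-0.122,0,0,-40]]]'

```text
clock: 23.15
tool_pos: [0.6316, -0.1957, 0.164]
orientation: [-180.0, 0.0, 39.8]
force: [0.2, 1.2, -0.1]
opening: 0.0526
gripper_force: 0.0
```

```bash
python3 look.py b4 140 160 155 110
```

```text
[ 0.63162967 -0.19361137  0.16428518] 0.0524035311520568
```

View pics/b4.png

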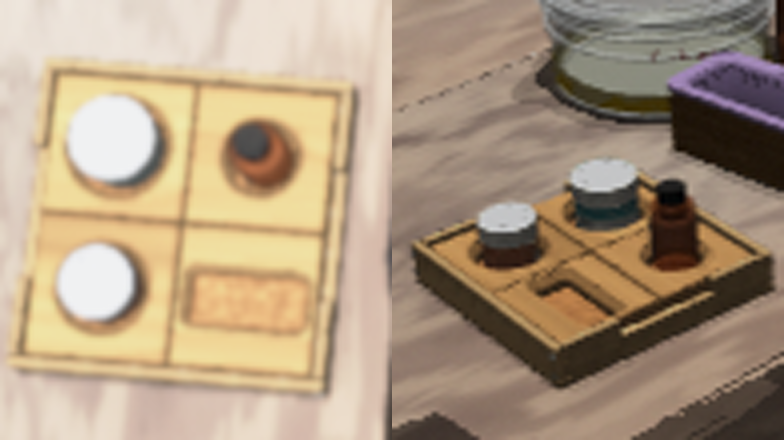

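All three round things are seated: the middle jar at crop (603,175), the small jar at (507,218), and the bottle at (672,225). Now the soap slice.

Request:
jog_arm --plan '[[[0.6,0,0,0.04,0,0,0],[0.6,0,0,0.08,0,0,0],[0.6,0,0,0.11,0,0,0],[0.6,0,0,0.128,0,0,0],[0.6,0,0,0.138,0,0,0],[0.6,0,0,0.138,0,0,0],[0.3,0,0,0.138,0,0,0],[0,0,0,0.138,0,0,0],[0,0,0,0.138,0,0,0],[0,0,0,0.138,0,0,0],[0,0,0,0.138,0,0,0],[0,0,0,0.138,0,0,0]]]'

```text
clock: 24.75
tool_pos: [0.6321, -0.1935, 0.0271]
orientation: [180.0, -0.0, 40.0]
force: [-1.0, 1.6, 5.1]
opening: 0.0249
gripper_force: 30.0
```

```bash
python3 - <<'E'
from h import *
print(proj(SC,[.5687,.2867,.066]),'seen',155+(603-392)/4-.4,110+175/4-.4)
y=np.radians(40)
X=np.array([np.cos(y),np.sin(y)]);Y=np.array([np.sin(y),-np.cos(y)])
d=np.array([.4673,.2007])-np.array([.632,-.1935]); print('tool shift',d@X,d@Y)
E
```

```text
[207.4 153.1] seen 207.35 153.35
tool shift 0.12721935595673808 -0.40784183879287417
```

Request:
jog_arm --plan '[[[0,0,0,-0.02,0,0,0],[0,0,0,-0.06,0,0,0],[0,0,0,-0.1,0,0,0],[0,0.005,-0.015,-0.13,0,0,-3],[0,0.017,-0.05,-0.138,0,0,-8],[0,0.032,-0.1,-0.138,0,0,-14],[0,0.047,-0.15,-0.138,0,0,-20],[0,0.062,-0.2,-0.138,0,0,-26],[0,0.078,-0.25,-0.138,0,0,-32],[0,0.094,-0.3,-0.138,0,0,-38],[0,0.108,-0.345,-0.138,0,0,-43],[0,0.119,-0.38,-0.138,0,0,-45.3],[0,0.125,-0.4,-0.138,0,0,-45.3],[0,0.127,-0.408,-0.138,0,0,-45.3],[0,0.127,-0.408,-0.138,0,0,-45.3],[0,0.127,-0.408,-0.11,0,0,-45.3],[0,0.127,-0.408,-0.08,0,0,-45.3],[0,0.127,-0.408,-0.06,0,0,-45.3],[0,0.127,-0.408,-0.06,0,0,-45.3]]]'

```text
clock: 27.12
tool_pos: [0.4662, 0.199, 0.0852]
orientation: [-179.9, 0.2, 85.2]
force: [0.3, -0.2, -1.2]
opening: 0.0254
gripper_force: 30.0
```

```bash
python3 look.py b5 140 160 155 110
```

```text
[0.46735859 0.20025636 0.08704037] 0.024848910118666294
```

View pics/b5.png

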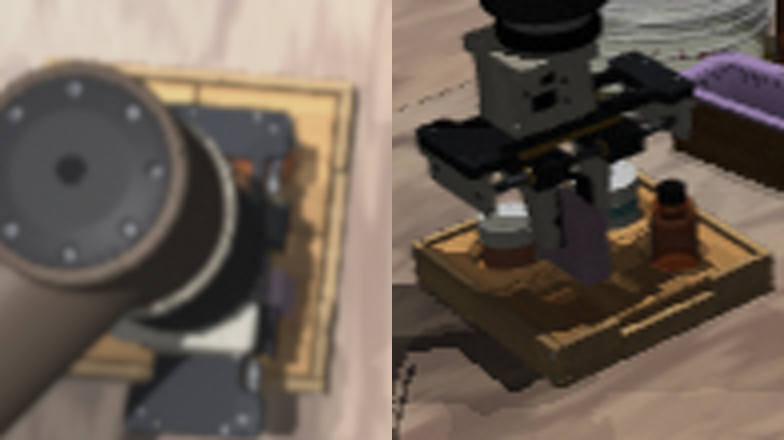

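The soap slice is held upright above the slot. Its lower end edge runs from about (583,283) to (608,278) in the right crop.

```bash
python3 - <<'E'
from h import *
th=np.radians(-4.7)
for a in(.0125,-.0125):
    x=.4673+np.cos(th)*a+np.sin(th)*.0335;y=.2003+np.sin(th)*a-np.cos(th)*.0335
    q=proj(SC,[x,y,.060]);print((q-[155,110]+.4)*4+[392,0])
E
```

```text
[612.8 278. ]
[585.6 290. ]
```

Request:
jog_arm --plan '[[[0,0,0,0.01,0,0,0],[0,0,0,0.018,0,0,0],[0,0,0,0.025,0,0,0],[0,0,0,0.031,0,0,0],[0,0,0,0.037,0,0,0],[0,0,0,0.042,0,0,0],[0,0,0,0.042,0,0,0]]]'

```text
clock: 28.1
tool_pos: [0.4666, 0.2005, 0.0441]
orientation: [-180.0, 0.0, 85.3]
force: [-0.1, 0.6, -1.0]
opening: 0.0253
gripper_force: 30.0
```

Request:
jog_arm --plan '[[[0,0,0,0.001,0,0,0],[0,0,0,0.0015,0,0,0],[0.35,0,0,0.0015,0,0,0],[0.5,0,0,0.0015,0,0,0],[0.5,0,0,0.0015,0,0,0],[0.5,0,0,0.0015,0,0,0],[0.5,0,0,-0.03,0,0,0],[0.5,0,0,-0.08,0,0,0],[0.5,0,0,-0.13,0,0,0],[0.5,0,0.0,-0.16,0,0,0],[0.5,-0.06,0,-0.16,0,0,0],[0.5,-0.12,0,-0.16,0,0,0],[0.5,-0.18,0,-0.16,0,0,0],[0.5,-0.24,0,-0.16,0,0,0],[0.5,-0.3,0,-0.16,0,0,0],[0.5,-0.3,0,-0.16,0,0,0],[0.5,-0.3,0,-0.16,0,0,0]]]'

```text
clock: 30.22
tool_pos: [0.4422, -0.0986, 0.2046]
orientation: [180.0, -0.0, 85.2]
force: [0.5, 0.0, 0.5]
opening: 0.0437
gripper_force: 0.0
```

```bash
python3 look.py b6 140 160 155 110
```

```text
[ 0.4425039  -0.09750753  0.20458049] 0.04391872709149412
```

View pics/b6.png

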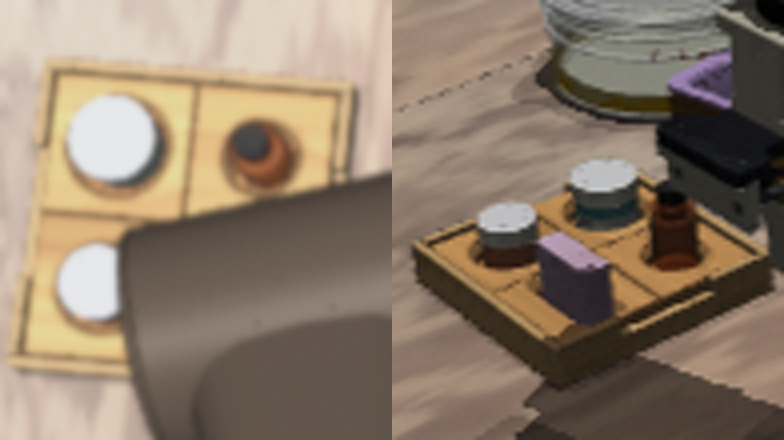

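All four are upright in their pockets. The soap's top face is centred near crop (575,251). I'll check its height, then hand in.

```bash
python3 - <<'E'
from h import *
from plant import ctrl
q=(proj(SC,[.4673,.2003,.073])-[155,110]+.4)*4+[392,0];print(q)
if abs(q[0]-575)<8 and abs(q[1]-251)<8: print(ctrl.close_job())
E
```

```text
[572.  251.6]
the job is handed in; nothing more can be done
None
```

The sampler tray is packed and handed in at about 30 s: the small amber bottle, small jar, middle jar and soap slice each stand fully down in their own pocket. The full-size amber bottle and the large jar were left where they stood.

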